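# Open a snap ring with pliers and hold it at the groove of an idler's axle

## Task

The conveyor's belt idler stands on its axle stub in the assembly fixture. First swing the fixture's hinged hold-down bail over the idler until its crossbar rests in its two catches, so that the stack stays down; then take the snap-ring pliers by the handles, squeeze them fully so that they open the ring hooked on their tips, lift and draw them out of the fork of their stand, slide the open ring over the end of the axle and down, without forcing it, until it lies flat and lightly on the brass collar, level with the groove. Finish while holding it there: keep the handles squeezed and the ring spread at the groove (a mate will check the end play before it may snap in), and leave the other things on the bench where they are.

Things in the scene. Friction and masses are not known exactly. Their poses are not given: they have to be found in the camera images.
- bail (a joint): angle of the hold-down bail (U of steel rod hinged beyond the idler), rad: 0 = down, crossbar resting in its catches; 1.2 to 1.75 at the start (standing up). Slightly stiff (2 to 3 N at the crossbar), stays where it is left; the catches do not snap. (All lengths in these notes are in mm)
- crossbar (a point): middle of the bail's crossbar, a round bar along the fixture's y, 110 long, 10 dia, with a red sleeve (12 dia, 52 long) in its middle where it is gripped. With the bail down it is 43 above the bench, 78 in front (-x) of the axle; catches stand 30 to 42 to either side of this point, the idler's rim begins 30 behind it, the fixture's plate is 31 below it (mm)
- bail_hinge (a point): middle of the bail's hinge axis (along the fixture's y), 40 above the bench, 74 behind (+x) the axle. It turns with the bail. At bail angle a the crossbar's centre is at fixture x = 74 - 152 cos a + 3 sin a, height 40 + 152 sin a + 3 cos a (mm)
- fixture: fixed aluminium plate 200 x 136 x 12 that carries axle, dark idler (86 dia, top at 48 high) and bail; origin on the bench under the axle, x from the catches to the hinge, y along the crossbar, z up. Bail down: its side rods run 55 to either side of the axle, up to 56 high; its two rubber feet press on the rim 31 behind the axle and 27 to either side (mm)
- groove (a point): on the axle's axis at the groove's lower edge, 62 above the bench, level with the top of the brass collar (42 dia, 14 high) on which the ring must come to lie; axes as the fixture's. Groove 5 high, 25 dia; above it the vertical axle is 28 dia up to 14 above this point, then a chamfer to 19 dia at its end, 19 above this point (mm)
- stand: blue stand, fixed: plate 112 x 70 x 12; origin on the bench under the pliers' tips. A fork (top 98 high) holds the pliers' pivot, open to +x (ring side), with cheeks 64 to 94 high and small front lips. To take the pliers out: lift 20 (15 to 30: lower, the lips hold the pivot; higher, the ring meets the cheeks), draw at least 45 along +x, then lift freely (mm)
- pliers: snap-ring pliers, 0.14 kg, nose down in the stand, 168 tall, 15 thick; origin between the tip ends, 14 above the bench; z up, x to the ring, y = opening direction. Red sleeves 98 to 168 up, 14 wide in x. Grip at 145 up, fingers closing along y: outer faces 56 apart there (62 at the top), 38 and parallel when squeezed to the stop (10 N); springs back. Squeezed, this frame leans 0.12 rad (mm)
- pliers_squeeze (a joint): angle between the levers of the pliers, rad: 0 = handles open, 0.24 = squeezed to the stop; squeezing the handles spreads the tips
- ring: steel snap ring, 3.5 thick, 41 dia, 0.04 kg, flat, lugs of its gap hooked on the pliers' flanged tips, which hold it while squeezed and end 3 below it. Origin: centre of its underside; z up; -x to the gap and tips, 24 to 25 away; lugs reach 32. Relaxed it has 25.6 clear and does not pass the axle; fully spread it clears it by 1.5 all round (mm)
- ring_open (a joint): opening angle of one arm of the ring, rad: 0 = relaxed, about 0.17 with the pliers squeezed to the stop (the other arm opens alike); it springs back
- driver_red: red-handled screwdriver, 130 long (mm), a bystander
- motor_0: black drone motor, 26 dia x 29 (mm), a bystander
- marker: yellow marker pen, 124 long (mm), a bystander

How it is judged (in metres and radians):
On the way, in this order (a step that is already met when the one before it is completed fails the run):
1. the bail is down and rests in its catches (value of joint bail below 0.06 rad), for 0.3 s.
2. the ring, spread by the pliers, is held above the end of the axle (value of joint ring_open above 0.12 rad and z of ring in the frame of groove above 0.018 m and horizontal distance between ring and groove below 0.02 m), for 0.1 s.
At the end, for the whole second after the job is handed in: ring round the axle at the groove (underside -2 to +2.5 mm from the collar top, centre within 4 mm of the axis, level within 0.16 rad), at rest, still spread (ring_open over 0.12) by pliers held squeezed by the fingers (over 5 N) and not leaning on stand or fixture; bail down (under 0.06 rad) (z of ring in the frame of groove between -0.002 and 0.0025 m and horizontal distance between ring and groove below 0.004 m and angle between the z axis of ring and the z axis of groove, either way round below 0.16 rad and value of joint ring_open above 0.12 rad and contact force between the fingers and pliers above 5 N and contact force between pliers and stand below 1 N and value of joint bail below 0.06 rad and linear speed of ring below 0.02 m/s and contact force between pliers and fixture below 2 N); the arm keeps its last pose, push and grip.
It fails at once if the ring is forced against the axle, collar or idler with more than 40 N (contact force between ring and fixture above 40 N).
It fails at once if a loose bystander is moved by more than 30 mm (distance of any of driver_red, motor_0, marker from where it was at the start of the episode above 0.03 m).
It also fails if it takes over 58 s, if anything falls off the work surface, if the arm or the gripper's body presses on something with over 40 N, if the wrist force passes 120 N, or if a joint passes its speed limit or range.

## Robot

A 6-joint arm with a two-finger parallel gripper is mounted at the origin on a cart in front of the work surface, level with it; the furniture and walls round the work are solid. World frame = base frame: x ahead of the robot, y to its left, z up, the work surface at z = 0. Lengths are in m, angles in degrees, forces in N, time in s.
With the tool pointing down it reaches from about 0.4 to 0.825 m from the base axis. Payload 7 kg.
Tool frame: the origin (TCP) lies on the centre line of the jaws, within the pads' length; the fingertips stand r.tip_reach ahead of it and the grasp point (between the pads) is the TCP (r.tip_reach is the distance from the TCP to the fingertips, in m); z points along the fingers, y is the line along which they close (so a half turn about z gives the same grasp; the last joint's range is limited). The gripper opens to 88 mm and grips with 3 to 60 N. Pads are 19 mm wide; open, the fingers measure 130 mm over their backs; the gripper's body (78 mm by 193 mm) begins 47 mm behind the grasp point.
Start: joints at [16.507, 20.546, 0.682, 0, -70.136, -16.507], TCP at [0.675, -0, 0.246] pointing down, gripper open.
Joint ranges: [-176.03, 176.03], [-82.01, 121.73], [-58.28, 71.71], [-173.87, 95.51], [-174.79, -0.11], [-173.66, 173.66]. Speed limits (degrees/s): [136.94, 136.94, 172.46, 180, 180, 180].

## Interface

Orientations are given as [roll, pitch, yaw] about the fixed x, y, z axes, in that order (R = Rz(yaw) Ry(pitch) Rx(roll)).
In Python, from plant import sensors, cams, r gives the robot as it stands.
- The arm moves only by the tool drive_tool, never from a script. Its argument "rows" is a list of rows, each an object of numbers: "fingers": the gripper's target within -1 to 1 (fully open at 1, half-way at 0, shut at -1); "x", "y", "z": the shift along the tool's x, y, z in m; "spin": the turn about the tool's z in rad. A call has 1 to 10 rows; each row is the pose to reach, as a shift and turn from the pose commanded when the call began, along the tool's axes at that moment; what a row does not reach only later rows make up. A row lasts 1/8 s, in which the tool goes at most 62.5 mm and 10.7 degrees, less where a joint would pass 70% of its speed; a pose out of reach is approached as far as the arm can. A call with a gripper value outside its range is refused whole. The fingers move at their own pace and stop on an object; "newtons" is the grip in N (left out, the last holds). Time passes only in rows, so rows that repeat a pose let the fingers close. It gives the time, the measured TCP pose, the force, the opening and the grip force at its end, in the units of the state.
- sensors.get_state(): the state, without advancing time (a new reading comes with each control period).
- cams.capture(name): name is "scene" or "side" or "wrist"; returns a dict with "pixels" (480x640x3 uint8, red, green, blue), "intrinsics" (3x3 intrinsics, pixels), "eye" and "orientation" of the camera in the world; the wrist camera has in their place "T_tool_cam" (4x4, takes a point from camera to tool coordinates, whose origin is the TCP and whose axes are the flange's). Camera axes: x right, y up, looking along -z (the intrinsics and any distortion apply to the point x, -y, -z); pixel columns grow to the right and rows downward; lengths in m; the calibration is good to about 2 mm. A picture is of the moment at which its call begins: read the wrist's pose just before it. There is no depth.
- r.close_job(): hands the job in; it is judged then, once.
The state is a dict: "time_s": time; "joints": joint angles; "qd": joint speeds; "joint_torque": joint torques, N m; "tcp_pos": TCP position; "eef_rot": TCP orientation; "contact_force": force on the tool from outside, world axes, zero at the start; "moment": the same for the moment, N m; "gripper_width": finger opening in m; "gripper_force": force on a finger pad.
Only numpy, scipy, OpenCV 4.12 (cv2) and the standard library are available. Lean on these libraries where they do the work, as an engineer would, in place of code of your own. Each camera call takes 0.05 s, during which the arm holds its last target. There are 200 camera calls.

## Working session

There is one attempt and no reset: what is moved stays moved. The work goes in short steps, Python scripts to look and compute and a tool call to move; the robot and the scene stay as the last step left them, time stands still between calls to the robot, and variables do not carry over. Pictures are saved under pics/ and viewed, at most 10 in all, crops included, and the job is handed in when it is done.

Besides the shell and the picture viewer there is one more tool, called after "Call:" as name(argument=value, ...), one argument or row to a line, values as JSON. drive_tool: Moves the arm, as the interface text tells. Its arguments: {"type":"object","properties":{"rows":{"type":"array"},"newtons":{"type":"number"}},"required":["rows"]}

```bash
mkdir -p pics; ls; cat > h.py <<'E'
import numpy as np, cv2
from plant import sensors, cams, r
from scipy.spatial.transform import Rotation as R
def cap(name,fn):
    s=sensors.get_state(); c=cams.capture(name)
    cv2.imwrite('pics/'+fn+'.png',cv2.cvtColor(c['pixels'],cv2.COLOR_RGB2BGR))
    np.savez('pics/'+fn+'.npz',**{k:np.array(v) for k,v in c.items() if k!='pixels'},tcp=s['tcp_pos'],rot=np.array(s['eef_rot']))
    return c,s
E
python3 - <<'E'
from h import *
s=sensors.get_state(); print(s, r.tip_reach)
for n in ['scene','side','wrist']:
    c,_=cap(n,n+'0'); print({k:np.array(v).round(4).tolist() for k,v in c.items() if k!='pixels'})
E
```

```text
pics
{'time_s': 0.0, 'joints': array([ 1.65068732e+01,  2.05921263e+01,  6.36208882e-01, -2.09051302e-02,
       -7.01369351e+01, -1.65048783e+01]), 'qd': array([-0.02116031,  0.03549937,  0.02939426,  0.03507679,  0.04786898,
       -0.01513161]), 'joint_torque': array([-8.00930356e-04, -5.82726967e+01,  2.93058443e+01,  6.99745238e+00,
        6.93249181e-03, -2.06530804e-04]), 'tcp_pos': array([ 6.74554071e-01, -1.61531783e-05,  2.44630898e-01]), 'eef_rot': array([ 1.79905390e+02, -7.53921964e-03, -9.00051179e+01]), 'contact_force': array([-0.00695971,  0.42987896, -0.42680039]), 'moment': array([ 0.02021114, -0.02758659, -0.01609919]), 'gripper_force': 0.0, 'gripper_width': 0.08782340698250395} 0.019
{'intrinsics': [[546.4993, 0.0, 325.4516], [0.0, 546.4993, 230.9871], [0.0, 0.0, 1.0]], 'eye': [0.0003, -0.7178, 0.7582], 'orientation': [52.9963, 1.0019, -34.9855]}
{'intrinsics': [[538.9029, 0.0, 318.1077], [0.0, 538.9029, 240.1425], [0.0, 0.0, 1.0]], 'eye': [0.3491, 0.97, 0.9148], 'orientation': [49.153, -0.2903, -170.3592]}
{'intrinsics': [[357.9427, 0.0, 312.2566], [0.0, 357.9427, 236.9216], [0.0, 0.0, 1.0]], 'T_tool_cam': [[-0.0005, 0.968, 0.2508, 0.0672], [1.0, 0.0004, 0.0005, -0.0001], [0.0004, 0.2508, -0.968, -0.1378], [0.0, 0.0, 0.0, 1.0]]}
```

View pictures.

View pics/scene0.png

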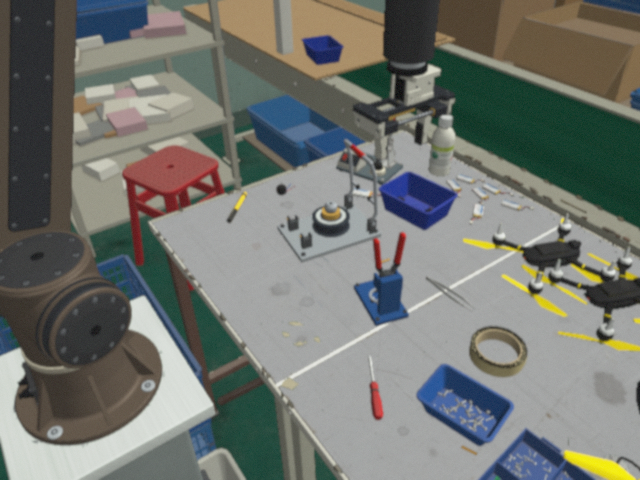

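View pics/side0.png

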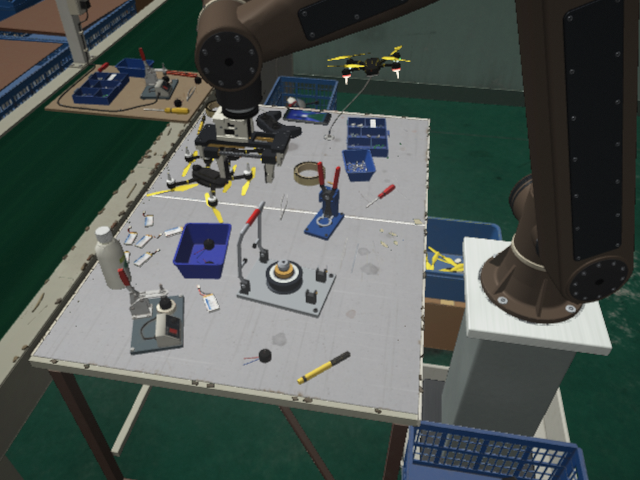

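```bash
cat >> h.py <<'E'
def crop(fn,out,x0,y0,w,h,k,st=10):
    im=cv2.imread('pics/'+fn+'.png')[y0:y0+h,x0:x0+w]
    im=cv2.resize(im,None,fx=k,fy=k,interpolation=cv2.INTER_CUBIC)
    for x in range(-(-x0//st)*st,x0+w,st):
        X=int((x-x0+.5)*k); cv2.line(im,(X,0),(X,6),(0,255,0),1); cv2.putText(im,str(x),(X-10,17),0,.35,(0,255,0),1)
    for y in range(-(-y0//st)*st,y0+h,st):
        Y=int((y-y0+.5)*k); cv2.line(im,(0,Y),(6,Y),(0,255,0),1); cv2.putText(im,str(y),(8,Y+4),0,.35,(0,255,0),1)
    cv2.imwrite('pics/'+out+'.png',im)
E
python3 - <<'E'
from h import *
crop('scene0','sc1',272,136,145,190,3.1)
import cv2
a=cv2.imread('pics/sc1.png')
crop('side0','sc2',230,155,115,160,3.7)
b=cv2.imread('pics/sc2.png')
print(a.shape,b.shape)
h=max(a.shape[0],b.shape[0])
im=np.zeros((h,a.shape[1]+b.shape[1],3),np.uint8); im[:a.shape[0],:a.shape[1]]=a; im[:b.shape[0],a.shape[1]:]=b
im=im[:600,:]; 
cv2.imwrite('pics/both.png',im[:, :]); print(im.shape)
E
python3 - <<'E'
from h import *
crop('scene0','sc1',272,136,145,190,3.15)
crop('side0','sc2',232,155,112,160,3.7)
E
```

```text
(589, 450, 3) (592, 426, 3)
(592, 876, 3)
```

View pics/sc1.png

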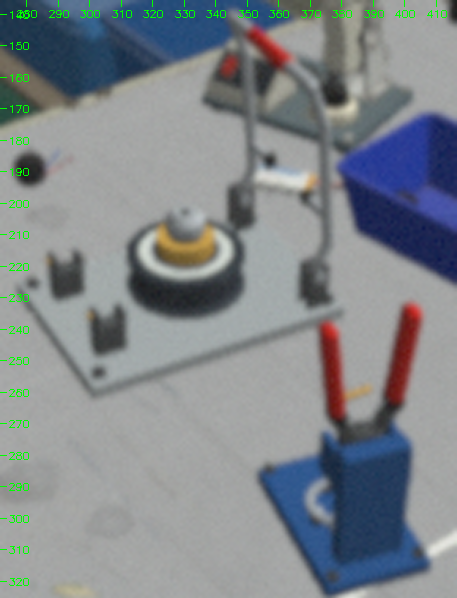

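View pics/sc2.png

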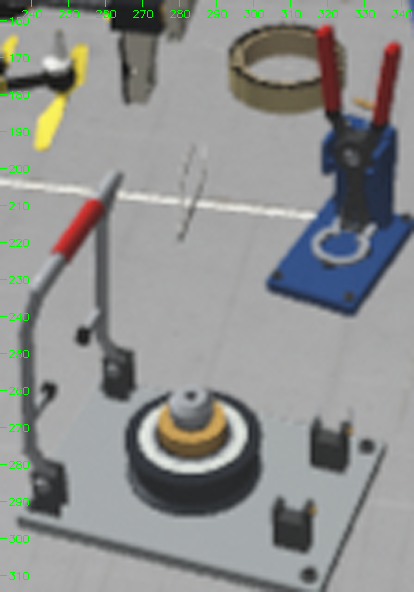

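```bash
cat >> h.py <<'E'
def ray(fn,u,v):
    d=np.load('pics/'+fn+'.npz'); K=d['intrinsics']
    p=np.linalg.solve(K,[u,v,1]); p=np.array([p[0],-p[1],-p[2]]); 
    if 'eye' in d: o=d['eye']; Rm=R.from_euler('xyz',d['orientation'],degrees=True).as_matrix()
    else:
        T=np.eye(4); T[:3,:3]=R.from_euler('xyz',d['rot'],degrees=True).as_matrix(); T[:3,3]=d['tcp']; T=T@d['T_tool_cam']; o=T[:3,3]; Rm=T[:3,:3]
    p=Rm@p; return o,p/np.linalg.norm(p)
def tri(*obs):
    A=np.zeros((3,3)); b=np.zeros(3); rs=[ray(*o) for o in obs]
    for o,p in rs: M=np.eye(3)-np.outer(p,p); A+=M; b+=M@o
    x=np.linalg.solve(A,b)
    return x, [round(1e3*np.linalg.norm((np.eye(3)-np.outer(p,p))@(x-o)),1) for o,p in rs]
def atz(z,fn,u,v):
    o,p=ray(fn,u,v); return o+p*(z-o[2])/p[2]
E
python3 - <<'E'
from h import *
S=lambda x,y:('scene0',272+x/3.15-.5,136+y/3.15-.5)
D=lambda x,y:('side0',232+x/3.7-.5,155+y/3.7-.5)
for n,a,b in [('axle',(186,212),(190,397)),('sl1',(288,62),(97,207)),('sl2',(248,33),(57,252)),('h_R',(411,311),(325,32)),('h_L',(328,330),(392,47)),
 ('catN',(107,330),(330,443)),('catF',(66,275),(293,525)),('hinN',(316,280),(118,372)),('hinF',(241,205),(48,487)),
 ('stA',(262,475),(352,312)),('ring',(324,500),(342,243)),('plc',(95,390),(385,448))]:
    x,e=tri(S(*a),D(*b)); print(n,x.round(4),e)
for c in [(262,475),(328,590),(428,565)]: print('sS',atz(.012,*S(*c)).round(4))
for c in [(268,285),(352,312),(413,225)]: print('sD',atz(.012,*D(*c)).round(4))
for c in [(95,390),(343,312)]: print('fS',atz(.012,*S(*c)).round(4))
for c in [(385,448),(320,590),(20,522)]: print('fD',atz(.012,*D(*c)).round(4))
E
```

```text
axle [0.5738 0.1042 0.08  ] [np.float64(1.1), np.float64(1.1)]
sl1 [0.6337 0.0703 0.1937] [np.float64(2.0), np.float64(2.0)]
sl2 [0.6415 0.1197 0.1945] [np.float64(1.8), np.float64(1.8)]
h_R [ 0.5361 -0.1663  0.1759] [np.float64(1.1), np.float64(1.1)]
h_L [ 0.4879 -0.1534  0.1772] [np.float64(0.5), np.float64(0.5)]
catN [0.4898 0.0795 0.03  ] [np.float64(0.1), np.float64(0.1)]
catF [0.5011 0.1517 0.029 ] [np.float64(0.8), np.float64(0.8)]
hinN [0.639  0.038  0.0312] [np.float64(1.5), np.float64(1.5)]
hinF [0.6553 0.1475 0.0303] [np.float64(0.7), np.float64(0.7)]
stA [ 0.5017 -0.0784  0.0051] [np.float64(1.8), np.float64(1.8)]
ring [ 0.5138 -0.1312  0.0204] [np.float64(2.6), np.float64(2.6)]
plc [0.4597 0.0536 0.0072] [np.float64(2.2), np.float64(2.2)]
sS [ 0.4992 -0.084   0.012 ]
sS [ 0.4703 -0.1855  0.012 ]
sS [ 0.5313 -0.2047  0.012 ]
sD [ 0.5617 -0.0877  0.012 ]
sD [ 0.4988 -0.0691  0.012 ]
sD [ 0.47   -0.1733  0.012 ]
fS [0.4592 0.0489 0.012 ]
fS [0.6491 0.0171 0.012 ]
fD [0.457  0.0598 0.012 ]
fD [0.478  0.1859 0.012 ]
fD [0.6699 0.163  0.012 ]
```

Call:
drive_tool(
  rows=[
    {"x":-0.05,"y":0.02,"z":0,"spin":0.152,"fingers":1},
    {"x":-0.095,"y":0.0375,"z":0,"spin":0.152,"fingers":1},
    {"x":-0.095,"y":0.0375,"z":0.0,"spin":0.152,"fingers":0.3},
    {"x":-0.095,"y":0.0375,"z":0.03,"spin":0.152,"fingers":0.3},
    {"x":-0.095,"y":0.0375,"z":0.046,"spin":0.152,"fingers":0.3},
    {"x":-0.095,"y":0.0375,"z":0.046,"spin":0.152,"fingers":0.3},
  ],
  newtons=15,
)

```text
time_s: 0.9
tcp_pos: [0.6369, 0.0942, 0.198]
eef_rot: [179.8, -0.1, -98.7]
contact_force: [0.9, -0.4, -0.2]
gripper_width: 0.0582
gripper_force: 0.0
```

```bash
python3 - <<'E'
from h import *
c,s=cap('wrist','w1'); print(s['tcp_pos'],s['eef_rot'],s['gripper_width'])
E
```

```text
[0.63685632 0.09421042 0.19797373] [ 1.79842775e+02 -1.01790400e-01 -9.87409910e+01] 0.05816479353669139
```

View pics/w1.png

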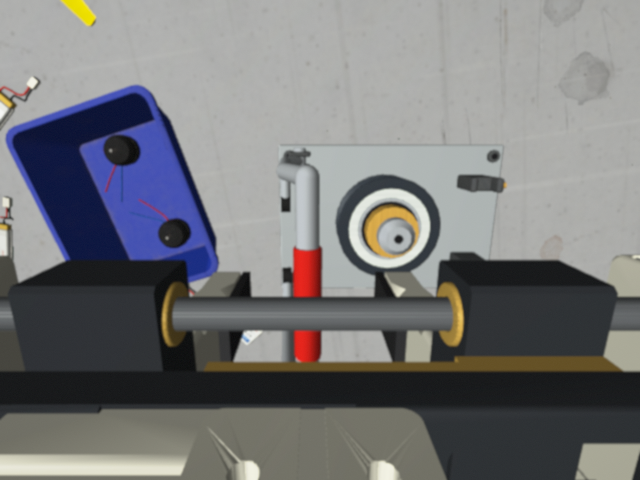

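```bash
python3 - <<'E'
from h import *
ax=atz(.081,'w1',398,239); print('axle',ax, 'plate corners',atz(.012,'w1',504,146),atz(.012,'w1',279,146))
t=np.radians(-8.7); fx=np.array([np.cos(t),np.sin(t)])
for A in (ax[:2],np.array([.5738,.1042])):
    x=((np.array([.6369,.0942])-A)@fx)*1e3; 
    from scipy.optimize import brentq
    a0=brentq(lambda a:74-152*np.cos(a)+3*np.sin(a)-x,.8,2); X=lambda a:74-152*np.cos(a)+3*np.sin(a); Z=lambda a:40+152*np.sin(a)+3*np.cos(a)
    print(x,a0,Z(a0))
    for a in np.linspace(a0,0,13)[1:]: print(round(a,3),round(X(a0)-X(a),1),round(Z(a0)-Z(a),1))
E
```

```text
axle [0.57431725 0.10410908 0.081     ] plate corners [0.46008562 0.05473511 0.012     ] [0.65533353 0.02460496 0.012     ]
63.361526446699266 1.4810284824500337 191.65692493406203
1.358 18.6 2.5
1.234 36.7 7.2
1.111 54.2 14.1
0.987 70.6 23.1
0.864 85.8 34.1
0.741 99.5 46.9
0.617 111.6 61.3
0.494 121.8 77.0
0.37 130.0 93.9
0.247 136.0 111.6
0.123 139.8 130.0
0.0 141.4 148.7
63.88657246010017 1.4844901332887162 191.69284288784095
1.361 18.6 2.4
1.237 36.8 7.1
1.113 54.3 14.0
0.99 70.8 23.0
0.866 86.1 34.0
0.742 99.9 46.7
0.619 112.0 61.1
0.495 122.2 76.9
0.371 130.5 93.8
0.247 136.5 111.6
0.124 140.4 130.0
0.0 141.9 148.7
```

Call:
drive_tool(
  rows=[
    {"fingers":-1},
    {"fingers":-1},
    {"fingers":-1},
    {"fingers":-1},
    {"fingers":-1},
  ],
  newtons=15,
)

```text
invalid input
```

Call:
drive_tool(
  rows=[
    {"x":0,"y":0,"z":0,"spin":0,"fingers":-1},
    {"x":0,"y":0,"z":0,"spin":0,"fingers":-1},
    {"x":0,"y":0,"z":0,"spin":0,"fingers":-1},
    {"x":0,"y":0,"z":0,"spin":0,"fingers":-1},
  ],
  newtons=15,
)

```text
time_s: 1.45
tcp_pos: [0.6375, 0.095, 0.1998]
eef_rot: [-180.0, 0.0, -98.7]
contact_force: [0.1, 0.9, -1.0]
gripper_width: 0.0224
gripper_force: 0.0
```

Call:
drive_tool(
  rows=[
    {"x":0,"y":0,"z":0,"spin":0,"fingers":-1},
    {"x":0,"y":0,"z":0,"spin":0,"fingers":-1},
    {"x":0,"y":0,"z":0,"spin":0,"fingers":-1},
    {"x":0,"y":0.0095,"z":0.001,"spin":0,"fingers":-1},
    {"x":0,"y":0.0187,"z":0.0025,"spin":0,"fingers":-1},
  ],
  newtons=15,
)

```text
time_s: 2.08
tcp_pos: [0.6188, 0.0979, 0.1974]
eef_rot: [-179.9, 0.0, -98.7]
contact_force: [1.6, -0.7, 2.7]
gripper_width: 0.0093
gripper_force: 15.0
```

Call:
drive_tool(
  rows=[
    {"x":0,"y":0.009,"z":0.002,"spin":0,"fingers":-1},
    {"x":0,"y":0.0182,"z":0.0047,"spin":0,"fingers":-1},
    {"x":0,"y":0.027,"z":0.0079,"spin":0,"fingers":-1},
    {"x":0,"y":0.0356,"z":0.0116,"spin":0,"fingers":-1},
    {"x":0,"y":0.044,"z":0.0159,"spin":0,"fingers":-1},
    {"x":0,"y":0.0521,"z":0.0206,"spin":0,"fingers":-1},
    {"x":0,"y":0.0598,"z":0.0259,"spin":0,"fingers":-1},
    {"x":0,"y":0.0673,"z":0.0316,"spin":0,"fingers":-1},
    {"x":0,"y":0.0744,"z":0.0378,"spin":0,"fingers":-1},
    {"x":0,"y":0.0811,"z":0.0443,"spin":0,"fingers":-1},
  ],
)

```text
time_s: 3.32
tcp_pos: [0.5384, 0.1102, 0.1523]
eef_rot: [-180.0, 0.0, -98.7]
contact_force: [1.2, 2.4, 1.0]
gripper_width: 0.0091
gripper_force: 15.0
```

Call:
drive_tool(
  rows=[
    {"x":0,"y":0.0063,"z":0.007,"spin":0,"fingers":-1},
    {"x":0,"y":0.0121,"z":0.0144,"spin":0,"fingers":-1},
    {"x":0,"y":0.0174,"z":0.0221,"spin":0,"fingers":-1},
    {"x":0,"y":0.0223,"z":0.0302,"spin":0,"fingers":-1},
    {"x":0,"y":0.0267,"z":0.0385,"spin":0,"fingers":-1},
    {"x":0,"y":0.0305,"z":0.047,"spin":0,"fingers":-1},
  ],
)

```text
time_s: 4.08
tcp_pos: [0.5084, 0.1147, 0.1052]
eef_rot: [180.0, -0.0, -98.7]
contact_force: [2.2, 1.3, 1.1]
gripper_width: 0.0093
gripper_force: 15.0
```

Call:
drive_tool(
  rows=[
    {"x":0,"y":0.0032,"z":0.009,"spin":0,"fingers":-1},
    {"x":0,"y":0.006,"z":0.018,"spin":0,"fingers":-1},
    {"x":0,"y":0.0081,"z":0.0272,"spin":0,"fingers":-1},
    {"x":0,"y":0.0098,"z":0.0364,"spin":0,"fingers":-1},
    {"x":0,"y":0.0108,"z":0.0457,"spin":0,"fingers":-1},
    {"x":0,"y":0.0114,"z":0.055,"spin":0,"fingers":-1},
    {"x":0,"y":0.0114,"z":0.057,"spin":0,"fingers":-1},
    {"x":0,"y":0.0114,"z":0.057,"spin":0,"fingers":-1},
  ],
)

```text
time_s: 5.08
tcp_pos: [0.4968, 0.1164, 0.0477]
eef_rot: [179.9, -0.0, -98.7]
contact_force: [-1.0, 4.7, -2.6]
gripper_width: 0.0095
gripper_force: 15.0
```

Call:
drive_tool(
  rows=[
    {"x":0,"y":0,"z":0.002,"spin":0,"fingers":-1},
    {"x":0,"y":0,"z":0.004,"spin":0,"fingers":-1},
    {"x":0,"y":0,"z":0.004,"spin":0,"fingers":-1},
  ],
)

```text
time_s: 5.45
tcp_pos: [0.4968, 0.1162, 0.0454]
eef_rot: [180.0, -0.0, -98.7]
contact_force: [-7.6, 4.5, 18.6]
gripper_width: 0.0096
gripper_force: 15.0
```

```bash
python3 - <<'E'
from h import *
cap('scene','s2');cap('side','d2')
crop('scene0','x',0,0,9,9,1)
crop('s2','a',275,165,105,100,4)
crop('d2','b',230,225,120,90,3.3)
a=cv2.imread('pics/a.png');b=cv2.imread('pics/b.png');print(a.shape,b.shape)
im=np.zeros((400,800,3),np.uint8);im[:400,:420]=a[:400,:420];w=min(380,b.shape[1]);im[:b.shape[0],420:420+w]=b[:,:w]
cv2.imwrite('pics/ab.png',im)
E
```

```text
(400, 420, 3) (297, 396, 3)
```

View pics/ab.png

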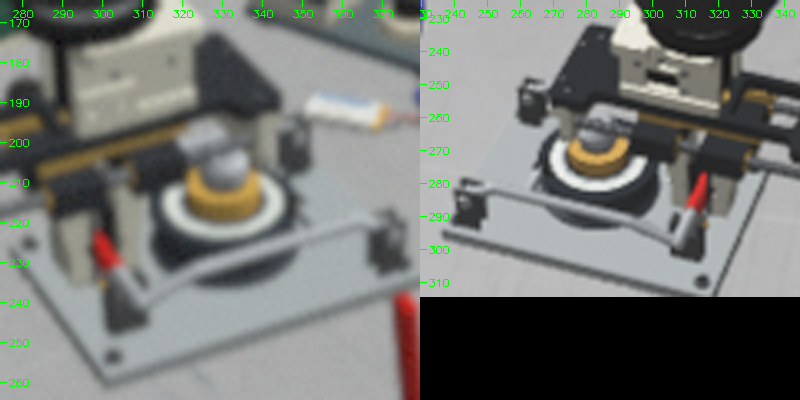

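Call:
drive_tool(
  rows=[
    {"x":0,"y":0,"z":-0.001,"spin":0,"fingers":-0.65},
    {"x":0,"y":0,"z":-0.001,"spin":0,"fingers":-0.65},
    {"x":0,"y":0,"z":-0.02,"spin":0,"fingers":-0.65},
    {"x":0,"y":0,"z":-0.06,"spin":0,"fingers":-0.6},
    {"x":0,"y":0,"z":-0.11,"spin":0,"fingers":1},
    {"x":0,"y":0,"z":-0.165,"spin":0,"fingers":1},
    {"x":0,"y":0,"z":-0.215,"spin":0,"fingers":1},
    {"x":0,"y":0,"z":-0.215,"spin":0,"fingers":1},
  ],
)

```text
time_s: 6.55
tcp_pos: [0.4992, 0.1169, 0.2635]
eef_rot: [-179.7, 0.2, -98.7]
contact_force: [-0.3, 0.1, -0.7]
gripper_width: 0.0518
gripper_force: 0.0
```

Call:
drive_tool(
  rows=[
    {"x":0.05,"y":-0.0105,"z":0,"spin":0.03,"fingers":1},
    {"x":0.1,"y":-0.021,"z":0,"spin":0.06,"fingers":1},
    {"x":0.15,"y":-0.0315,"z":0,"spin":0.09,"fingers":1},
    {"x":0.2,"y":-0.042,"z":0,"spin":0.113,"fingers":1},
    {"x":0.25,"y":-0.0525,"z":0,"spin":0.113,"fingers":1},
    {"x":0.2704,"y":-0.0567,"z":0,"spin":0.113,"fingers":1},
    {"x":0.2704,"y":-0.0567,"z":0,"spin":0.113,"fingers":1},
    {"x":0.2704,"y":-0.0567,"z":0,"spin":0.113,"fingers":1},
  ],
)

```text
time_s: 7.55
tcp_pos: [0.5121, -0.1592, 0.2587]
eef_rot: [179.9, -0.0, -105.2]
contact_force: [-0.1, -0.9, 0.0]
gripper_width: 0.0878
gripper_force: 0.0
```

```bash
python3 - <<'E'
from h import *
c,s=cap('wrist','w2'); print(s['tcp_pos'],s['eef_rot'],s['gripper_width'])
cap('scene','s3');cap('side','d3')
crop('s3','a',275,190,105,75,3.8)
crop('d3','b',230,225,120,85,3.3)
a=cv2.imread('pics/a.png');b=cv2.imread('pics/b.png');w=cv2.imread('pics/w2.png')
im=np.zeros((600,800,3),np.uint8);im[:a.shape[0],:399]=a[:,:399];im[:b.shape[0],400:796]=b[:,:396]
w=w[150:460,100:500]; w=cv2.resize(w,None,fx=.9,fy=.9);im[300:300+w.shape[0]][:, :360]=w[:300,:360][:im[300:300+w.shape[0]].shape[0]]
cv2.imwrite('pics/v3.png',im)
E
```

```text
[ 0.51207208 -0.15918912  0.25874509] [ 1.79905728e+02 -1.89310892e-02 -1.05208476e+02] 0.08775169174635902
```

View pics/w2.png

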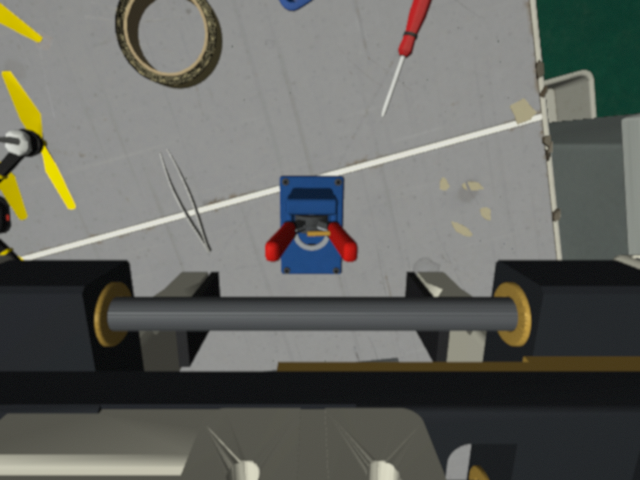

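```bash
python3 - <<'E'
from h import *
for p in [(272,251),(350,251)]: print(atz(.178,'w2',*p).round(4))
print(atz(.012,'w2',281,177)[:2],atz(.012,'w2',344,177)[:2],atz(.012,'w2',281,273)[:2],atz(.012,'w2',344,273)[:2])
print(tri(('w2',272,251),('scene0',272+411/3.15-.5,136+311/3.15-.5),('side0',232+325/3.7-.5,155+32/3.7-.5)))
print(tri(('w2',350,251),('scene0',272+328/3.15-.5,136+330/3.15-.5),('side0',232+392/3.7-.5,155+47/3.7-.5)))
for n in ('s3','d3'):
    pass
E
```

```text
[ 0.5365 -0.1672  0.178 ]
[ 0.4886 -0.1541  0.178 ]
[ 0.53520228 -0.20015995] [ 0.47053936 -0.1825362 ] [ 0.56595732 -0.09628439] [ 0.49669176 -0.07738032]
(array([ 0.53638179, -0.16646127,  0.17586161]), [np.float64(0.6), np.float64(0.9), np.float64(1.4)])
(array([ 0.48812097, -0.15359755,  0.17704901]), [np.float64(0.5), np.float64(0.4), np.float64(0.7)])
```

Call:
drive_tool(
  rows=[
    {"x":0.001,"y":0,"z":0.04,"spin":0,"fingers":1},
    {"x":0.001,"y":0,"z":0.08,"spin":0,"fingers":1},
    {"x":0.001,"y":0,"z":0.1,"spin":0,"fingers":1},
    {"x":0.001,"y":0,"z":0.1,"spin":0,"fingers":0.2},
    {"x":0.001,"y":0,"z":0.1,"spin":0,"fingers":-0.2},
    {"x":0.001,"y":0,"z":0.1,"spin":0,"fingers":-0.5},
    {"x":0.001,"y":0,"z":0.1,"spin":0,"fingers":-1},
    {"x":0.001,"y":0,"z":0.1,"spin":0,"fingers":-1},
    {"x":0.001,"y":0,"z":0.1,"spin":0,"fingers":-1},
  ],
  newtons=25,
)

```text
time_s: 8.82
tcp_pos: [0.5135, -0.1608, 0.162]
eef_rot: [-179.8, -0.0, -105.1]
contact_force: [-1.8, 0.4, 11.2]
gripper_width: 0.0382
gripper_force: 24.9
```

Call:
drive_tool(
  rows=[
    {"x":0,"y":0,"z":0,"spin":0,"fingers":-1},
    {"x":0,"y":0,"z":0,"spin":0,"fingers":-1},
    {"x":0,"y":0,"z":0,"spin":0,"fingers":-1},
  ],
)

```text
time_s: 9.2
tcp_pos: [0.5135, -0.1608, 0.162]
eef_rot: [-179.8, -0.0, -105.1]
contact_force: [-0.9, 0.5, 11.2]
gripper_width: 0.0382
gripper_force: 24.9
```

Call:
drive_tool(
  rows=[
    {"x":0,"y":0,"z":-0.003,"spin":0,"fingers":-1},
    {"x":0,"y":0,"z":-0.008,"spin":0,"fingers":-1},
    {"x":0,"y":0,"z":-0.014,"spin":0,"fingers":-1},
    {"x":0,"y":0,"z":-0.02,"spin":0,"fingers":-1},
    {"x":0,"y":0,"z":-0.023,"spin":0,"fingers":-1},
    {"x":0,"y":0,"z":-0.023,"spin":0,"fingers":-1},
  ],
)

```text
time_s: 9.95
tcp_pos: [0.5124, -0.1604, 0.183]
eef_rot: [-180.0, 0.0, -105.2]
contact_force: [0.3, -0.2, -1.4]
gripper_width: 0.0374
gripper_force: 24.9
```

Call:
drive_tool(
  rows=[
    {"x":-0.008,"y":0,"z":0,"spin":0,"fingers":-1},
    {"x":-0.016,"y":0,"z":0,"spin":0,"fingers":-1},
    {"x":-0.026,"y":0,"z":0,"spin":0,"fingers":-1},
    {"x":-0.036,"y":0,"z":0,"spin":0,"fingers":-1},
    {"x":-0.046,"y":0,"z":0,"spin":0,"fingers":-1},
    {"x":-0.056,"y":0,"z":0,"spin":0,"fingers":-1},
    {"x":-0.056,"y":0,"z":0,"spin":0,"fingers":-1},
  ],
)

```text
time_s: 10.82
tcp_pos: [0.5272, -0.1056, 0.1828]
eef_rot: [-180.0, 0.0, -105.1]
contact_force: [0.2, -0.6, -1.5]
gripper_width: 0.0374
gripper_force: 24.9
```

Call:
drive_tool(
  rows=[
    {"x":0,"y":0,"z":-0.03,"spin":0,"fingers":-1},
    {"x":0,"y":0,"z":-0.06,"spin":0,"fingers":-1},
    {"x":-0.02,"y":0.001,"z":-0.077,"spin":0,"fingers":-1},
    {"x":-0.05,"y":0.0026,"z":-0.077,"spin":0,"fingers":-1},
    {"x":-0.09,"y":0.0045,"z":-0.077,"spin":0,"fingers":-1},
    {"x":-0.13,"y":0.0065,"z":-0.077,"spin":0,"fingers":-1},
    {"x":-0.165,"y":0.0085,"z":-0.077,"spin":0,"fingers":-1},
    {"x":-0.185,"y":0.0095,"z":-0.077,"spin":0,"fingers":-1},
    {"x":-0.1903,"y":0.0098,"z":-0.077,"spin":0,"fingers":-1},
    {"x":-0.1903,"y":0.0098,"z":-0.077,"spin":0,"fingers":-1},
  ],
)

```text
time_s: 12.08
tcp_pos: [0.5671, 0.0795, 0.2596]
eef_rot: [180.0, -0.0, -105.2]
contact_force: [-1.2, -0.7, -1.4]
gripper_width: 0.0373
gripper_force: 25.0
```

```bash
python3 - <<'E'
from h import *
c,s=cap('wrist','w4'); print(s['tcp_pos'],s['eef_rot'],s['gripper_width'])
cap('scene','s4');cap('side','d4')
crop('s4','a',290,170,85,75,4.7)
crop('d4','b',250,205,85,75,4.7)
crop('w4','w',200,130,230,110,3.4,20)
a=cv2.imread('pics/a.png');b=cv2.imread('pics/b.png');w=cv2.imread('pics/w.png')
print(a.shape,w.shape)
im=np.zeros((600,800,3),np.uint8)
im[:300,:399]=a[:300,:399];im[:300,400:799]=b[:300,:399];im[300:300+300,:782]=w[:300,:782]
cv2.imwrite('pics/v4.png',im)
E
```

```text
[0.56714983 0.07949563 0.25964026] [ 1.79981180e+02 -2.16354800e-02 -1.05181811e+02] 0.037305139883479076
(352, 400, 3) (374, 782, 3)
```

View pics/v4.png

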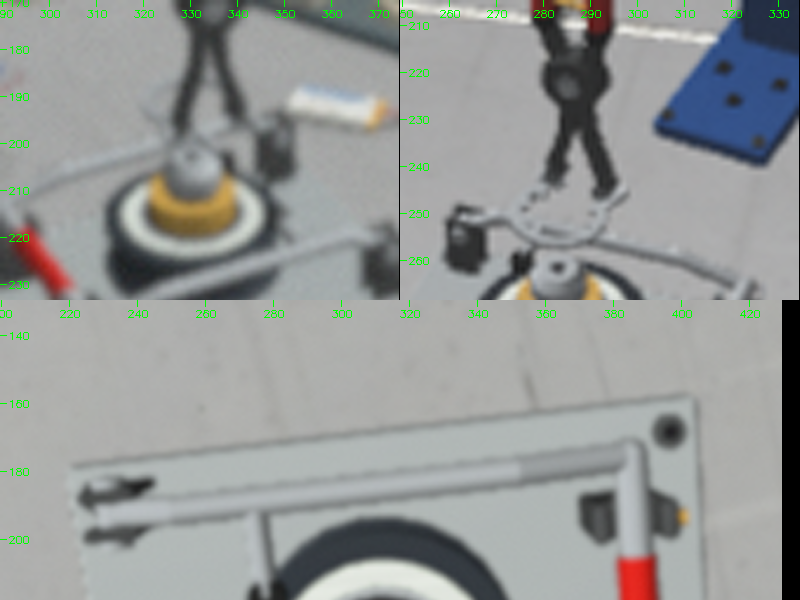

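Call:
drive_tool(
  rows=[
    {"x":0,"y":0,"z":0.01,"spin":0,"fingers":-1},
    {"x":0,"y":0,"z":0.02,"spin":0,"fingers":-1},
    {"x":0,"y":0,"z":0.022,"spin":0,"fingers":-1},
    {"x":0,"y":0,"z":0.022,"spin":0,"fingers":-1},
  ],
)

```text
time_s: 12.72
tcp_pos: [0.5673, 0.0798, 0.2374]
eef_rot: [180.0, -0.0, -105.2]
contact_force: [0.5, -0.3, -2.1]
gripper_width: 0.0368
gripper_force: 25.0
```

```bash
python3 - <<'E'
from h import *
s=sensors.get_state(); print(s['tcp_pos'])
for n,f in (('scene','s5'),('side','d5')):
    acc=[]
    for i in range(4):
        c,_=cap(n,f); acc.append(c['pixels'].astype(float))
    cv2.imwrite('pics/'+f+'.png',cv2.cvtColor(np.mean(acc,0).astype(np.uint8),cv2.COLOR_RGB2BGR))
for bg,f in (('s3','s5'),('d3','d5')):
    A=cv2.imread(f'pics/{f}.png');B=cv2.imread(f'pics/{bg}.png')
    D=np.clip(cv2.absdiff(A,B).astype(int)*3,0,255).astype(np.uint8); cv2.imwrite(f'pics/{f}x.png',D)
rows=[]
for f,x0,y0 in (('s5',303,172),('d5',256,222)):
    crop(f,'a',x0,y0,56,42,7,5); crop(f+'x','b',x0,y0,56,42,7,5)
    rows.append(np.hstack([cv2.imread('pics/a.png')[:294,:392],cv2.imread('pics/b.png')[:294,:392]]))
cv2.imwrite('pics/v5.png',np.vstack(rows))
E
```

```text
[0.56725974 0.07977277 0.23744017]
```

View pics/v5.png

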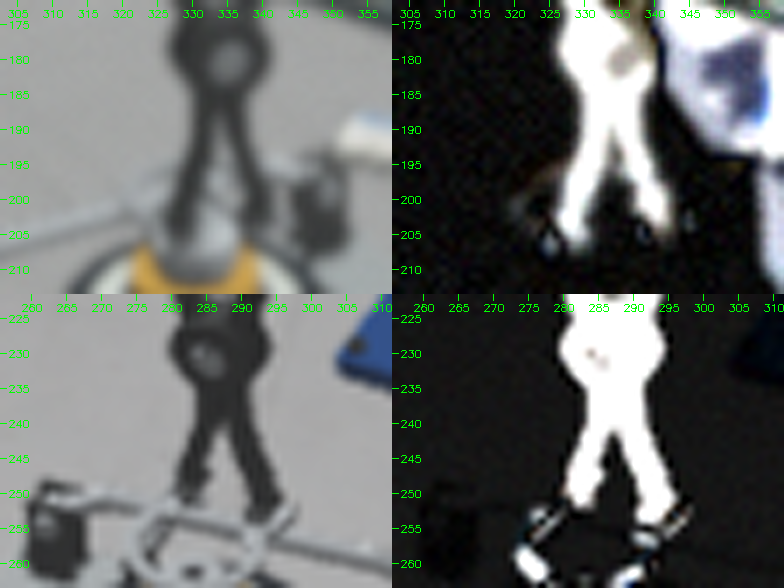

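```bash
python3 - <<'E'
from h import *
S=lambda x,y:('s5',303+x/7-.5,172+y/7-.5)
D=lambda x,y:('d5',256+x/7-.5,222+y/7-.5)
a,e1=tri(S(181,247),D(268,224)); b,e2=tri(S(268,230),D(193,206)); print(a,e1,b,e2)
m=(a+b)/2; s=np.load('pics/s5.npz'); y=np.radians(s['rot'][2]); tx=np.array([np.cos(y),np.sin(y)]); ty=np.array([np.sin(y),-np.cos(y)])
d=m-s['tcp']; print('tipmid rel tcp tool x,y,z',d[:2]@tx,d[:2]@ty,-d[2], 'ring est',m[:2]-tx*.0245)
r4=atz(.1165+0.000,'d4',283.5,250.7); print('ring side v4',r4, 'axle side v4',atz(.081,'d4',282.5,261.1)); t=np.load('pics/d4.npz')['tcp']; print('ring rel tcp',(r4-t)[:2]@tx,(r4-t)[:2]@ty)
# axle from images s5: scene axle end, idler
E
```

```text
[0.5527679  0.0828399  0.08958322] [np.float64(1.2), np.float64(1.2)] [0.58005226 0.07600082 0.08793963] [np.float64(2.2), np.float64(2.2)]
tipmid rel tcp tool x,y,z 0.0008010932915066615 0.0009148491431306429 0.14928668709650136 ring est [0.57282433 0.10306582]
ring side v4 [0.56924132 0.10752234 0.1165    ] axle side v4 [0.57368224 0.10395221 0.081     ]
ring rel tcp -0.02806632113145889 0.005389160296334844
```

```bash
cat > ov.py <<'E'
from h import *
def proj(fn,P):
    d=np.load('pics/'+fn+'.npz'); Rm=R.from_euler('xyz',d['orientation'],degrees=True).as_matrix()
    p=(np.asarray(P)-d['eye'])@Rm; p=np.c_[p[:,0],-p[:,1],-p[:,2]]@d['intrinsics'].T; return p[:,:2]/p[:,2:]
def circ(c,z,rad,n=36,a=0,b=2*np.pi):
    t=np.linspace(a,b,n,endpoint=False); return np.c_[c[0]+rad*np.cos(t),c[1]+rad*np.sin(t),0*t+z]
yaw=np.radians(-105.18); tx=np.array([np.cos(yaw),np.sin(yaw)]); ty=np.array([np.sin(yaw),-np.cos(yaw)])
A=np.array([.574,.1042]); rel=np.array([-.0237,.0009])
def panel(f,x0,y0,w,h,k):
    im=cv2.imread(f'pics/{f}.png')[y0:y0+h,x0:x0+w]; im=cv2.resize(im,None,fx=k,fy=k,interpolation=cv2.INTER_CUBIC)
    t=np.load(f'pics/{f}.npz')['tcp']; c=t[:2]+tx*rel[0]+ty*rel[1]; z=t[2]-.1445
    for P,col in ((circ(c,z+.0035,.0155),(0,0,255)),(circ(c,z+.0035,.021),(0,0,255)),(circ(A,.081,.0095,24),(0,255,0)),(circ(A,.062,.021),(255,0,0)),(circ(A,.076,.014,24),(0,255,0))):
        for u in proj(f,P): cv2.circle(im,tuple(int(v) for v in (u-[x0,y0]+.5)*k),1,col,-1)
    return im
E
python3 - <<'E'
from ov import *
a=panel('d4',262,232,40,42,10)[:, :400]; b=panel('s4',308,174,40,42,10)
im=np.hstack([a,b]); cv2.imwrite('pics/v6.png',im); print(im.shape)
E
```

```text
(420, 800, 3)
```

View pics/v6.png

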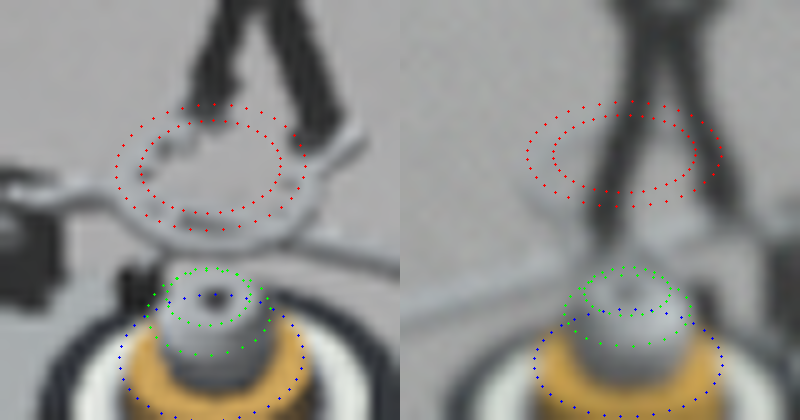

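Call:
drive_tool(
  rows=[
    {"x":-0.0012,"y":-0.0012,"z":0,"spin":0,"fingers":-1},
    {"x":-0.0012,"y":-0.0012,"z":0.003,"spin":0,"fingers":-1},
    {"x":-0.0012,"y":-0.0012,"z":0.006,"spin":0,"fingers":-1},
    {"x":-0.0012,"y":-0.0012,"z":0.006,"spin":0,"fingers":-1},
  ],
)

```text
time_s: 13.62
tcp_pos: [0.5685, 0.0806, 0.2313]
eef_rot: [180.0, -0.0, -105.2]
contact_force: [-0.7, 0.2, -1.7]
gripper_width: 0.0375
gripper_force: 25.0
```

Call:
drive_tool(
  rows=[
    {"x":0,"y":0,"z":0.002,"spin":0,"fingers":-1},
    {"x":0,"y":0,"z":0.004,"spin":0,"fingers":-1},
    {"x":0,"y":0,"z":0.004,"spin":0,"fingers":-1},
  ],
)

```text
time_s: 14.0
tcp_pos: [0.5687, 0.0807, 0.2276]
eef_rot: [180.0, -0.0, -105.2]
contact_force: [0.3, -0.0, -1.8]
gripper_width: 0.037
gripper_force: 25.0
```

Call:
drive_tool(
  rows=[
    {"x":0,"y":0,"z":0.0015,"spin":0,"fingers":-1},
    {"x":0,"y":0,"z":0.003,"spin":0,"fingers":-1},
    {"x":0,"y":0,"z":0.003,"spin":0,"fingers":-1},
  ],
)

```text
time_s: 14.38
tcp_pos: [0.5687, 0.0807, 0.2246]
eef_rot: [180.0, -0.0, -105.2]
contact_force: [0.1, 0.0, -1.0]
gripper_width: 0.0372
gripper_force: 25.0
```

Call:
drive_tool(
  rows=[
    {"x":0,"y":0,"z":0.0015,"spin":0,"fingers":-1},
    {"x":0,"y":0,"z":0.003,"spin":0,"fingers":-1},
    {"x":0,"y":0,"z":0.003,"spin":0,"fingers":-1},
  ],
)

```text
time_s: 14.75
tcp_pos: [0.5687, 0.0807, 0.2216]
eef_rot: [180.0, -0.0, -105.2]
contact_force: [0.3, 0.0, -1.0]
gripper_width: 0.0375
gripper_force: 25.0
```

Call:
drive_tool(
  rows=[
    {"x":0,"y":0,"z":0.0015,"spin":0,"fingers":-1},
    {"x":0,"y":0,"z":0.003,"spin":0,"fingers":-1},
    {"x":0,"y":0,"z":0.003,"spin":0,"fingers":-1},
  ],
)

```text
time_s: 15.12
tcp_pos: [0.5687, 0.0807, 0.2186]
eef_rot: [180.0, -0.0, -105.2]
contact_force: [-0.1, -0.0, -1.5]
gripper_width: 0.0376
gripper_force: 25.0
```

Call:
drive_tool(
  rows=[
    {"x":0,"y":0,"z":0.001,"spin":0,"fingers":-1},
    {"x":0,"y":0,"z":0.002,"spin":0,"fingers":-1},
    {"x":0,"y":0,"z":0.002,"spin":0,"fingers":-1},
  ],
)

```text
time_s: 15.5
tcp_pos: [0.5687, 0.0807, 0.2166]
eef_rot: [180.0, -0.0, -105.2]
contact_force: [-0.5, 0.2, -2.0]
gripper_width: 0.037
gripper_force: 25.0
```

Call:
drive_tool(
  rows=[
    {"x":0,"y":0,"z":0.001,"spin":0,"fingers":-1},
    {"x":0,"y":0,"z":0.002,"spin":0,"fingers":-1},
    {"x":0,"y":0,"z":0.002,"spin":0,"fingers":-1},
  ],
)

```text
time_s: 15.88
tcp_pos: [0.5687, 0.0807, 0.2146]
eef_rot: [180.0, -0.0, -105.2]
contact_force: [-0.3, 0.0, -1.6]
gripper_width: 0.0374
gripper_force: 25.0
```

Call:
drive_tool(
  rows=[
    {"x":0,"y":0,"z":0.001,"spin":0,"fingers":-1},
    {"x":0,"y":0,"z":0.0015,"spin":0,"fingers":-1},
    {"x":0,"y":0,"z":0.0015,"spin":0,"fingers":-1},
  ],
)

```text
time_s: 16.25
tcp_pos: [0.5687, 0.0807, 0.2132]
eef_rot: [180.0, -0.0, -105.2]
contact_force: [-0.1, 0.4, -1.8]
gripper_width: 0.0373
gripper_force: 25.0
```

Call:
drive_tool(
  rows=[
    {"x":0,"y":0,"z":0.001,"spin":0,"fingers":-1},
    {"x":0,"y":0,"z":0.0015,"spin":0,"fingers":-1},
    {"x":0,"y":0,"z":0.0015,"spin":0,"fingers":-1},
  ],
)

```text
time_s: 16.62
tcp_pos: [0.5687, 0.0807, 0.2117]
eef_rot: [180.0, -0.0, -105.2]
contact_force: [-0.9, 0.6, -1.5]
gripper_width: 0.0371
gripper_force: 25.0
```

Call:
drive_tool(
  rows=[
    {"x":0,"y":0,"z":0.001,"spin":0,"fingers":-1},
    {"x":0,"y":0,"z":0.001,"spin":0,"fingers":-1},
    {"x":0,"y":0,"z":0.001,"spin":0,"fingers":-1},
  ],
)

```text
time_s: 17.0
tcp_pos: [0.5688, 0.0807, 0.2108]
eef_rot: [180.0, -0.0, -105.2]
contact_force: [-0.6, -0.2, -1.0]
gripper_width: 0.0373
gripper_force: 25.0
```

Call:
drive_tool(
  rows=[
    {"x":0,"y":0,"z":0.001,"spin":0,"fingers":-1},
    {"x":0,"y":0,"z":0.001,"spin":0,"fingers":-1},
    {"x":0,"y":0,"z":0.001,"spin":0,"fingers":-1},
  ],
)

```text
time_s: 17.38
tcp_pos: [0.5688, 0.0807, 0.2097]
eef_rot: [180.0, -0.0, -105.2]
contact_force: [-0.6, 0.5, -1.8]
gripper_width: 0.037
gripper_force: 25.0
```

Call:
drive_tool(
  rows=[
    {"x":0,"y":0,"z":0.001,"spin":0,"fingers":-1},
    {"x":0,"y":0,"z":0.001,"spin":0,"fingers":-1},
    {"x":0,"y":0,"z":0.001,"spin":0,"fingers":-1},
  ],
)

```text
time_s: 17.75
tcp_pos: [0.5688, 0.0807, 0.2089]
eef_rot: [-180.0, 0.0, -105.2]
contact_force: [-0.9, -0.6, 1.1]
gripper_width: 0.0371
gripper_force: 25.0
```

Call:
drive_tool(
  rows=[
    {"x":0,"y":0,"z":0.0005,"spin":0,"fingers":-1},
    {"x":0,"y":0,"z":0.0005,"spin":0,"fingers":-1},
  ],
)

```text
time_s: 18.0
tcp_pos: [0.5689, 0.0807, 0.2086]
eef_rot: [-180.0, 0.0, -105.2]
contact_force: [-1.3, 0.0, 3.0]
gripper_width: 0.0374
gripper_force: 25.0
```

```bash
python3 - <<'E'
from h import *
F=[]
for i in range(6):
    c,s=cap('side','d7'); F.append(np.r_[s['contact_force'],s['moment']])
for i in range(4): cap('scene','s7')
print(np.mean(F,0).round(3),s['tcp_pos'],s['eef_rot'],s['time_s'])
# tip triangulation by diff against background: dark pixels
for bg,f,(x0,y0,x1,y1) in (('s3','s7',(300,170,350,225)),('d3','d7',(262,225,315,280))):
    A=cv2.imread(f'pics/{f}.png').astype(int);B=cv2.imread(f'pics/{bg}.png').astype(int)
    D=(np.abs(A-B).max(2)>30)[y0:y1,x0:x1]
    print(f,x0,y0)
    for r_ in range(0,y1-y0): print(y0+r_,''.join('#' if v else '.' for v in D[r_]))
E
```

```text
[-1.231 -0.626  3.871 -0.205  0.517 -0.011] [0.56888811 0.08069234 0.20850611] [-1.79978816e+02  3.93657028e-03 -1.05177725e+02] 18.25
s7 300 170
170 .........................#######.#############....
171 .........................#######.###############..
172 .........................#########################
173 .........................#########################
174 .........................########..###.###########
175 .........................#######....##.###########
176 .........................#######.....#.###########
177 .........................#######.......####.######
178 .........................#######.....#####..######
179 .........................#######....######.#######
180 ..........................######....#####..#######
181 ..........................#######..######.########
182 ...........................##############.########
183 ...........................##############.########
184 ............................#############.########
185 ............................#############..#######
186 ............................#############...######
187 ...............
[... 4571 characters left out ...]
....
268 ............###............####......................
269 .............###...........####......................
270 .............######......######......................
271 .............#################.......................
272 ...............##############........................
273 .................##########..........................
274 .....................................................
275 .....................................................
276 .....................................................
277 .....................................................
278 .....................................................
279 .....................................................
```

```bash
python3 - <<'E'
from ov import *
for z in (.062,.0655,.0705,.076):
  for f in ('d7','s7'):
    p=proj(f,circ(A,z,.0215,180)); print(z,f,p.min(0).round(1),p.max(0).round(1))
# annulus iou fit in side
Aim=cv2.imread('pics/d7.png').astype(int);B=cv2.imread('pics/d3.png').astype(int)
D=np.zeros((480,640),bool); D[261:275,262:315]=(np.abs(Aim-B).max(2)>30)[261:275,262:315]
ys,xs=np.nonzero(D)
for z in (.060,.062,.064,.066,.068): 
    p=[atz(z+.0035,'d7',x,y) for x,y in ((283.3,273.5),)]; print(z,'ring back edge at',p[0].round(4),'expect',(A-tx*.0205).round(4))
E
```

```text
0.062 d7 [273.2 260.8] [292.1 273.8]
0.062 s7 [320.7 204.3] [340.  215.3]
0.0655 d7 [273.2 259.7] [292.  272.7]
0.0655 s7 [320.7 203. ] [340. 214.]
0.0705 d7 [273.  258.1] [292.  271.1]
0.0705 s7 [320.6 201.2] [340.  212.1]
0.076 d7 [272.9 256.4] [291.9 269.4]
0.076 s7 [320.6 199.1] [340.  210.1]
0.06 ring back edge at [0.5678 0.1254 0.0635] expect [0.5794 0.124 ]
0.062 ring back edge at [0.5673 0.1274 0.0655] expect [0.5794 0.124 ]
0.064 ring back edge at [0.5667 0.1294 0.0675] expect [0.5794 0.124 ]
0.066 ring back edge at [0.5662 0.1314 0.0695] expect [0.5794 0.124 ]
0.068 ring back edge at [0.5657 0.1333 0.0715] expect [0.5794 0.124 ]
```

Call:
drive_tool(
  rows=[
    {"x":0,"y":0,"z":-0.0003,"spin":0,"fingers":-1},
    {"x":0,"y":0,"z":-0.0003,"spin":0,"fingers":-1},
    {"x":0,"y":0,"z":-0.0003,"spin":0,"fingers":-1},
    {"x":0,"y":0,"z":-0.0003,"spin":0,"fingers":-1},
  ],
)

```text
time_s: 19.0
tcp_pos: [0.5688, 0.0807, 0.2086]
eef_rot: [-180.0, 0.0, -105.2]
contact_force: [0.2, -0.3, 3.8]
gripper_width: 0.0372
gripper_force: 25.0
```

```bash
python3 -c "
from plant import r
print(r.close_job())"
```

```text
the job is handed in; nothing more can be done
None
```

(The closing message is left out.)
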